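# Stow the bench supplies in their matching holders

## Robot

A 6-joint arm with a two-finger parallel gripper is mounted at the origin on a cart in front of the work surface, level with it; the furniture and walls round the work are solid. World frame = base frame: x ahead of the robot, y to its left, z up, the work surface at z = 0. Lengths are in m, angles in rad, forces in N, time in s.
With the tool pointing down it reaches from about 0.3 to 0.775 m from the base axis. Payload 14.6 kg.
Tool frame: the origin (TCP) lies on the centre line of the jaws, within the pads' length; the fingertips stand bot.tip_extent ahead of it and the grasp point (between the pads) lies 11 mm behind it (bot.tip_extent is the distance from the TCP to the fingertips, in m); z points along the fingers, y is the line along which they close (so a half turn about z gives the same grasp; the last joint's range is limited). The gripper opens to 85 mm and grips with 20 to 120 N. Pads are 22 mm wide; open, the fingers measure 114 mm over their backs; the gripper's body (76 mm by 85 mm) begins 54 mm behind the grasp point. The pads swing forward as they close: fully open they stand 13 mm farther back than shut.
Start: joints at [1.187, 0.3, 1.521, -0, 1.321, -0.067], TCP at [0.171, 0.523, 0.206] pointing down, gripper open.
Joint ranges: [-3.03, 3.03], [-0.79, 2.21], [0.23, 2.52], [-1.04, 4.18], [0, 3.07], [-2.55, 2.55]. Speed limits (rad/s): [2.22, 2.22, 2.57, 3.14, 3.14, 3.14].

## Interface

Orientations are given as a rotation vector (axis times angle).
In Python, from bench import status, optics, ticket, bot gives the robot as it stands.
- The arm moves only by the tool move_arm, never from a script. Its argument "series" is text: rows parted by semicolons, each of 7 numbers parted by spaces: the turn, a rotation vector about the tool's x, y, z scaled (see below), then the shift along the tool's x, y, z scaled (see below), then the gripper's target within -1 to 1 (fully open at 1, half-way at 0, shut at -1). In form: wx wy wz dx dy dz fingers; .... A call has 1 to 10 rows; each row shifts and turns the commanded pose from where the row before left it, along the tool's axes as they then stand; what a row does not reach is not made up. The controller multiplies each number of a shift by 30 mm and each number of a turn by 6 degrees. A row lasts 1/8 s, in which the tool goes at most 62.5 mm and 10.7 degrees, less where a joint would pass 70% of its speed; a pose out of reach is approached as far as the arm can. A call with a number of a shift or a turn outside -1 to 1 is refused whole. A call with a gripper value outside its range is refused whole. The fingers move at their own pace and stop on an object; "force" is the grip in N (left out, the last holds). Time passes only in rows, so rows that do not move let the fingers close. It gives the time, the measured TCP pose, the force, the opening and the grip force at its end, in the units of the state.
- status.get_state(): the state, without advancing time (a new reading comes with each control period).
- optics.read_camera(name): name is "side" or "top" or "wrist"; returns a dict with "frame" (420x560x3 uint8, blue, green, red), "K" (3x3 intrinsics, pixels), "R" (3x3) and "t" (3): a world point X has camera coordinates R X + t; the wrist camera has in their place "mount" (4x4, takes a point from camera to tool coordinates, whose origin is the TCP and whose axes are the flange's). Camera axes: x right, y down, z forward; pixel columns grow to the right and rows downward; lengths in m; the calibration is good to about 2 mm. A picture is of the moment at which its call begins: read the wrist's pose just before it. There is no depth.
- ticket.job_done(): hands the job in; it is judged then, once.
The state is a dict: "time": time; "joints": joint angles; "qd": joint speeds; "joint_torque": joint torques, N m; "ee_pos": TCP position; "tool_rot": TCP orientation; "wrist_force": force on the tool from outside, world axes, zero at the start; "wrist_torque": the same for the moment, N m; "opening": finger opening in m; "gripper_force": force on a finger pad.
Only numpy, scipy, OpenCV 4.12 (cv2) and the standard library are available. Lean on these libraries where they do the work, as an engineer would, in place of code of your own. Each camera call takes 0.05 s, during which the arm holds its last target. There are 200 camera calls.

## Task

Put the bench supplies away, each in the holder made for it: the solder reel in the wide cup, the flux jar in the narrow cup, the tape roll over the spindle, and the battery in the dock, pushed down past the spring clips until it snaps fully home. Leave the reel, jar and roll lying flat on the floor of their holders, and do not move the brush or the slim screwdriver lying nearby.

Things in the scene. Friction and masses are not known exactly. Their poses are not given: they have to be found in the camera images.
- solder_reel: Reel of solder wire standing on one flange: two blue round flanges, 56 mm diameter and 3 mm thick, on a 46 mm core; 39 mm high, 0.24 kg. Origin: centre of the underside; z up.
- flux_jar: Round jar with a cream body and a green screw lid (fixed), 41 mm diameter, 36 mm high; the lid is its top 14 mm. Origin: centre of the underside; z up.
- tape_roll: Roll of amber tape lying flat: 60 mm outside diameter, 20 mm high, with an open hole of about 32 mm. Origin: centre of the underside, on the hole's axis; z up.
- battery: Grey drone battery pack lying flat, label up: body 72 mm long, 41 mm wide, 22.5 mm high, with a small contact lug (17 mm wide) standing to 28 mm at its +x end; 0.08 kg. Grip it across the 41 mm width. Origin: centre of the underside; x along its length, y across, z up.
- wide_cup: Fixed low round grey cup, the larger of the two: 66 mm inside diameter at the bottom, mouth flared to 76 mm, rim 14 mm high, its floor 4 mm above the bench. Holder of the solder reel. Origin: centre of its underside on the bench.
- narrow_cup: Fixed low round grey cup, the smaller of the two: 51 mm inside diameter at the bottom, mouth flared to 61 mm, rim 16 mm high, its floor 4 mm above the bench. Holder of the flux jar. Origin: centre of its underside on the bench.
- spindle: Fixed round grey base, 54 mm diameter and 6 mm high, with an upright aluminium post of 18 mm diameter in its centre, narrowing to 8 mm at its top 39 mm above the bench. Holder of the tape roll, which lies on the base with the post in its hole. Origin: centre of its underside on the bench.
- dock: Fixed dock: grey plate 112 x 58 mm, floor 5 mm up; four flared corner posts 20 mm high (46 mm apart across y, open between for fingers); at each end a black 2-prong spring clip 49 mm high. Battery goes in flat, along x, either way round; meets the ramps at about 35 mm, then push down about 5 to 10 N until the noses snap over its top. Origin: centre of underside = seated battery's centre.
- brush: Black brush lying on the bench, 128 x 16 x 24 mm. Bystander: leave it. Origin: centre of the underside; y along its length.
- screwdriver: Slim black screwdriver lying on the bench, 147 x 11 x 10 mm. Bystander: leave it. Origin: centre of the underside; y along its length.
Not all that is in view belongs to the job. There is more than one size of the solder_reel; the one meant has the size given above.

How it is judged:
By the outcome, as a careful person would: the job done as asked, in the order asked, and still so for the second after the job is handed in, with the robot touching nothing.
It also fails if it takes over 125 s, if anything falls off the work surface, if the arm or the gripper's body presses on something with over 40 N, if the wrist force passes 120 N, or if a joint passes its speed limit or range.

## Working session

There is one attempt and no reset: what is moved stays moved. The work goes in short steps, Python scripts to look and compute and a tool call to move; the robot and the scene stay as the last step left them, time stands still between calls to the robot, and variables do not carry over. Pictures are saved under pics/ and viewed, at most 14 in all, crops included, and the job is handed in when it is done.

Besides the shell and the picture viewer there is one more tool, called as name(argument=value, ...) on one line, values as JSON. move_arm: Moves the arm, as the interface text tells. Its arguments: {"type":"object","properties":{"series":{"type":"string"},"force":{"type":"number"}},"required":["series"]}

```bash
ls; mkdir -p pics; python3 - <<'E'
from bench import status, optics, bot
import cv2,pickle
print(status.get_state(), bot.tip_extent)
for n in ["top","side"]:
    c=optics.read_camera(n); cv2.imwrite(f"pics/{n}0.png",c["frame"]); pickle.dump(c,open(n+".pkl","wb"))
    print(n,c["K"],c["R"],c["t"])
c=optics.read_camera("wrist");print(c["mount"],c["K"])
E
```

```text
pics
{'time': 0.0, 'joints': array([ 1.18737372e+00,  3.00459249e-01,  1.52159151e+00,  1.67082508e-05,
        1.32071785e+00, -6.65926303e-02]), 'qd': array([-1.44218831e-03,  1.85030939e-03,  2.15452605e-04, -1.46979088e-03,
       -9.55878771e-05, -6.10987491e-04]), 'joint_torque': array([ 3.06441671e-04, -5.43497479e+01, -3.61781895e+01, -1.68962299e-05,
        4.00378412e-03,  9.88510010e-06]), 'ee_pos': array([0.1712488 , 0.52237489, 0.20542343]), 'tool_rot': array([-4.95558884e-01, -3.10197921e+00,  1.79478328e-03]), 'wrist_force': array([-0.03264297, -0.83010532,  0.25083898]), 'wrist_torque': array([-0.01231192,  0.03414077, -0.00909392]), 'gripper_force': 0.0, 'opening': 0.08566403538596756} 0.008
top [[532.00495012   0.         274.49950904]
 [  0.         532.00495012 212.17408504]
 [  0.           0.           1.        ]] [[-0.01785691 -0.9997802  -0.01098521]
 [-0.99404156  0.01893387 -0.10734467]
 [ 0.10752907  0.00900291 -0.99416118]] [0.01323771 0.53614402 1.44801594]
side [[447.02785586   0.         275.93853128]
 [  0.         447.02785586 208.71371325]
 [  0.           0.           1.        ]] [[ 0.99010695 -0.1402891   0.0026821 ]
 [-0.05686972 -0.41869267 -0.90634556]
 [ 0.12827338  0.89722651 -0.42252873]] [-0.54126861  0.06057905  1.21870652]
[[ 7.86735434e-05 -9.48266460e-01 -3.17475533e-01  8.21448044e-02]
 [ 9.99999536e-01 -2.30267487e-04  9.35594750e-04 -7.12432409e-04]
 [-9.60297415e-04 -3.17475459e-01  9.48266002e-01 -1.67676982e-01]
 [ 0.00000000e+00  0.00000000e+00  0.00000000e+00  1.00000000e+00]] [[330.09566237   0.         281.13524993]
 [  0.         330.09566237 212.19361752]
 [  0.           0.           1.        ]]
```

View pics/top0.png

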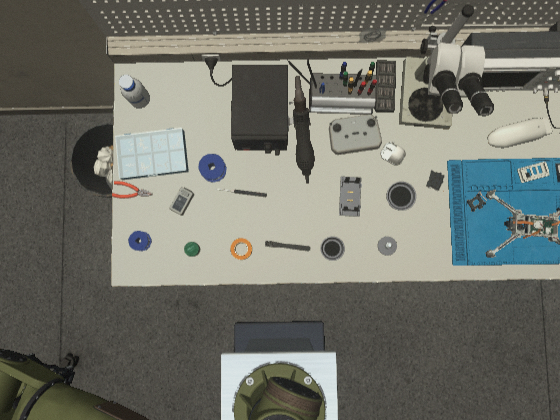

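View pics/side0.png

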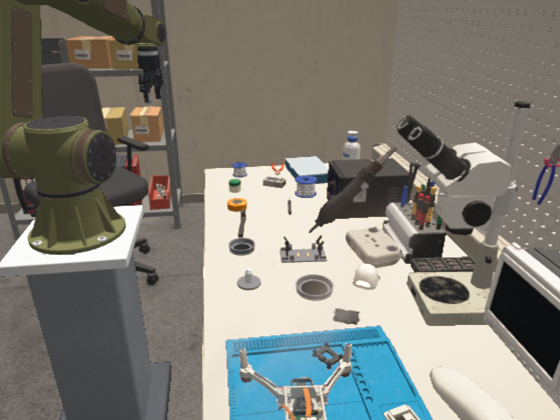

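The top view has the candidate blue reels at (140,241) and (212,167). The small one is about 22 px across, which is about 56 mm, so it fits the description. The other is about 28 px, or about 75 mm. The rest: jar (192,249), roll (241,248), battery (181,201), dock (350,196), wide cup (400,195), narrow cup (333,248), spindle (387,245), brush (288,245), screwdriver (243,192). I'll confirm in enlarged crops.

```bash
cat > h.py <<'E'
import numpy as np, cv2, pickle
from scipy.spatial.transform import Rotation as Ro
def ray(c,u,v,z):
    d=c["R"].T@np.linalg.inv(c["K"])@[u,v,1]; o=-c["R"].T@c["t"]
    return o+d*(z-o[2])/d[2]
def proj(c,X):
    p=c["K"]@(c["R"]@np.array(X)+c["t"]); return p[:2]/p[2]
def wrist():
    from bench import status,optics
    s=status.get_state(); c=optics.read_camera("wrist")
    R=Ro.from_rotvec(s["tool_rot"]).as_matrix(); M=np.eye(4); M[:3,:3]=R; M[:3,3]=s["ee_pos"]
    T=np.linalg.inv(M@c["mount"]); c["R"]=T[:3,:3]; c["t"]=T[:3,3]; c["state"]=s
    return c
E
python3 - <<'E'
from h import *
c=pickle.load(open("top.pkl","rb"));f=c["frame"]
a=cv2.resize(f[145:275,115:275],None,fx=5,fy=4.6,interpolation=cv2.INTER_CUBIC)
a=cv2.resize(f[150:270,118:278],(800,600),interpolation=cv2.INTER_CUBIC)
b=cv2.resize(f[150:270,278:438],(800,600),interpolation=cv2.INTER_CUBIC)
cv2.imwrite("pics/a.png",a);cv2.imwrite("pics/b.png",b)
E
```

```text
(no output)
```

View pics/a.png

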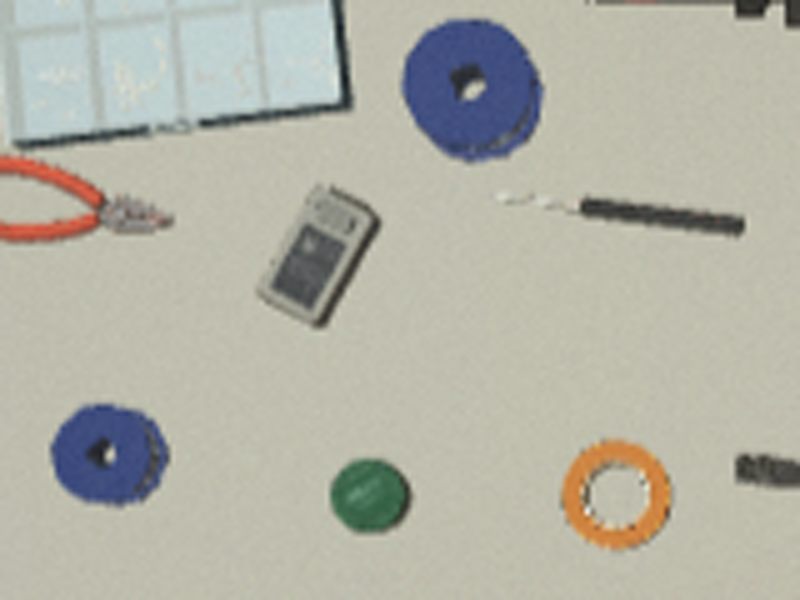

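View pics/b.png

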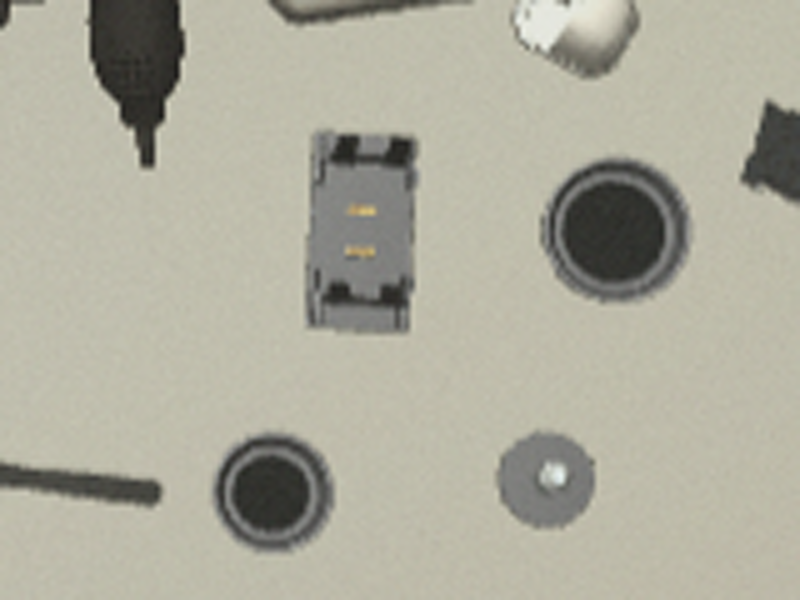

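The crop confirms it: the reel at crop (103,454) has a top flange of about 20 px, or about 55 mm, so it's the one meant. The one at (470,85) is too big.

```bash
python3 - <<'E'
from h import *
c=pickle.load(open("top.pkl","rb"))
P=dict(reel=(0,103,454,.039),jar=(0,369,495,.036),roll=(0,617,494,.02),bat=(0,320,256,.0225),
dock=(1,361,231,.005),wide=(1,614,230,.004),widerim=(1,617,230,.014),nar=(1,271,493,.004),narrim=(1,273,492,.016),spin=(1,546,480,.006),sptip=(1,552,474,.039),
brushend=(1,160,492,.02),brush0=(0,737,468,.02),scrE=(0,744,226,.01),scr0=(0,500,196,.005),
b1=(0,320,187,.0225),b2=(0,381,220,.0225),b3=(0,320,326,.0225),b4=(0,259,293,.0225), reelL=(0,52,454,.039),reelR=(0,152,454,.039))
for k,(s,x,y,z) in P.items():
    X=ray(c,(118+160*s)+(x+.5)/5-.5,150+(y+.5)/5-.5,z); print(k,X.round(4),round(np.hypot(*X[:2]),3))
E
```

```text
reel [0.4643 0.3793 0.039 ] 0.6
jar [0.4392 0.2333 0.036 ] 0.497
roll [0.438  0.0982 0.02  ] 0.449
bat [0.574  0.2629 0.0225] 0.631
dock [ 0.5814 -0.2101  0.005 ] 0.618
wide [ 0.5793 -0.353   0.004 ] 0.678
widerim [ 0.5779 -0.3523  0.014 ] 0.677
nar [ 0.4345 -0.155   0.004 ] 0.461
narrim [ 0.4346 -0.155   0.016 ] 0.461
spin [ 0.4389 -0.3085  0.006 ] 0.536
sptip [ 0.4407 -0.3053  0.039 ] 0.536
brushend [ 0.4356 -0.092   0.02  ] 0.445
brush0 [0.4511 0.0313 0.02  ] 0.452
scrE [0.5881 0.0255 0.01  ] 0.589
scr0 [0.6087 0.1638 0.005 ] 0.63
b1 [0.6131 0.263  0.0225] 0.667
b2 [0.5937 0.2287 0.0225] 0.636
b3 [0.5346 0.2629 0.0225] 0.596
b4 [0.5538 0.2971 0.0225] 0.628
reelL [0.4648 0.4074 0.039 ] 0.618
reelR [0.4638 0.3523 0.039 ] 0.582
```

move_arm(series="0 0 -1 0 0 0 1; 0 0 -1 0 0 0 1; 0 0 -1 0 0 0 1; 0 0 0 -1 -0.5 0.2 1; 0 0 0 -1 -0.5 0.2 1; 0 0 0 -1 -0.5 0.2 1; 0 0 0 -1 -0.5 0.2 1; 0 0 0 -1 -0.5 0.2 1; 0 0 0 -1 -0.5 0.2 1; 0 0 0 -1 -0.5 0.2 1")

```text
time: 1.4
ee_pos: [0.3819, 0.4164, 0.1636]
tool_rot: [-0.004, -3.141, 0.0]
wrist_force: [0.1, 0.8, -0.4]
opening: 0.0851
gripper_force: 0.0
```

move_arm(series="0 0 0 -1 -0.5 0.3 1; 0 0 0 -1 -0.5 0.3 1; 0 0 0 -0.7 0 0.3 1; 0 0 0 0 0 0.3 1; 0 0 0 0 0 0 1;0 0 0 0 0 0 1")

```text
time: 2.15
ee_pos: [0.4614, 0.3872, 0.1284]
tool_rot: [0.003, 3.141, 0.0]
wrist_force: [0.8, 0.6, 0.2]
opening: 0.0852
gripper_force: 0.0
```

```bash
python3 - <<'E'
from h import *
c=wrist(); pickle.dump(c,open("w1.pkl","wb")); cv2.imwrite("pics/w1.png",c["frame"])
print(c["state"]["ee_pos"],proj(c,[.4643,.3793,.039]), proj(c,[.4643,.3793+.028,.039]))
E
```

```text
[0.4613905  0.38723738 0.12838345] [271.79229694 211.15207551] [305.9192716  211.08256251]
```

View pics/w1.png

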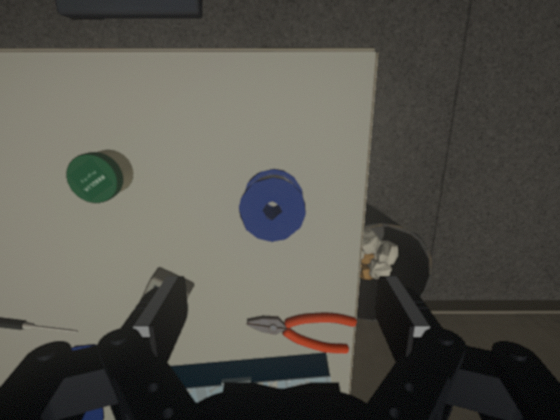

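The wrist view shows the reel's top flange centred at (272,209) against a predicted (272,211), so the two agree. I'll go down and grip.

move_arm(series="0 0 0 -0.07 -0.24 0.5 1; 0 0 0 0 0 0.8 1; 0 0 0 0 0 0.8 1; 0 0 0 0 0 0.8 1; 0 0 0 0 0 0.6 1; 0 0 0 0 0 0 1; 0 0 0 0 0 0 -1; 0 0 0 0 0 0 -1; 0 0 0 0 0 0 -1; 0 0 0 0 0 0 -1", force=40)

```text
time: 3.45
ee_pos: [0.4641, 0.3797, 0.0233]
tool_rot: [0.004, 3.141, 0.0]
wrist_force: [1.0, 0.3, -0.3]
opening: 0.0125
gripper_force: 0.0
```

move_arm(series="0 0 0 0 0 0 -1; 0 0 0 0 0 0 -1; 0 0 0 0 0 0 -1")

```text
time: 3.82
ee_pos: [0.4641, 0.3797, 0.023]
tool_rot: [-0.004, -3.142, -0.0]
wrist_force: [0.0, -1.0, 0.3]
opening: -0.0001
gripper_force: 0.0
```

The gripper shut fully, so the grasp missed. I'll look.

```bash
python3 - <<'E'
from h import *
from bench import optics
c=wrist(); pickle.dump(c,open("w2.pkl","wb")); t=optics.read_camera("top"); s=optics.read_camera("side")
a=cv2.resize(t["frame"][190:280,110:220],(440,360),interpolation=cv2.INTER_CUBIC)
b=cv2.resize(s["frame"][130:220,190:300],(440,360),interpolation=cv2.INTER_CUBIC)
w=cv2.resize(c["frame"],(300,225))
o=np.zeros((590,800,3),np.uint8); o[:360,:400]=a[:,:400]; o[:360,400:]=b[:,:400]; o[362:587,:300]=w
cv2.imwrite("pics/m1.png",o)
E
```

```text
(no output)
```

View pics/m1.png

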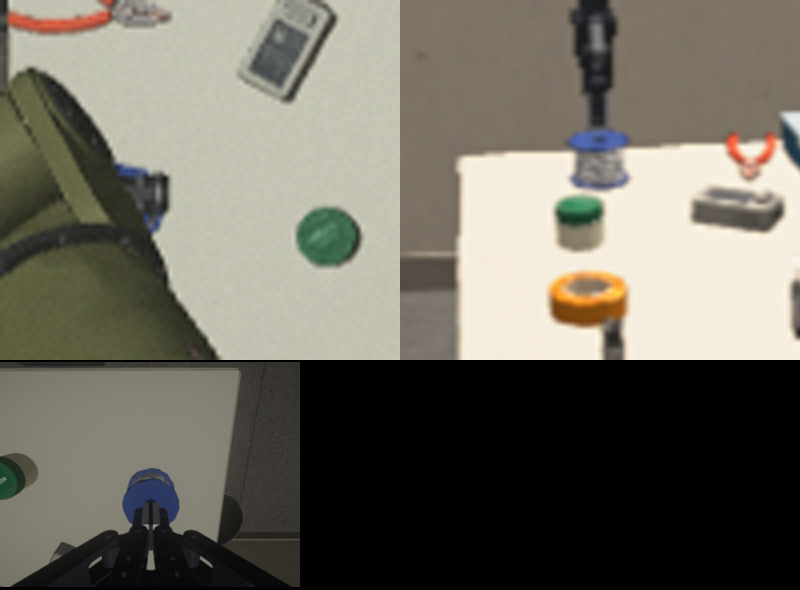

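```bash
python3 - <<'E'
from h import *
c=pickle.load(open("w2.pkl","rb")); s=pickle.load(open("side.pkl","rb")); 
p=c["state"]["ee_pos"]; print(p)
for d in (.05,.008,0,-.011,-.03,-.054,-.08):
    q=p+[0,0,-d]; q=np.array([p[0],p[1],p[2]-d]); a=proj(c,q); b=proj(s,q)
    print(d,"wristcrop",(a*300/560+[0,362]).round(),"sidecrop",((b-[190,130])*4+[400,0]).round())
print(((proj(s,[.4635,.38,.039])-[190,130])*4+[400,0]).round(),((proj(s,[.4635,.38,.0])-[190,130])*4+[400,0]).round())
w=cv2.resize(c["frame"][200:420,130:430],(800,586),interpolation=cv2.INTER_CUBIC);cv2.imwrite("pics/m2.png",w)
E
```

```text
[0.46406329 0.37965234 0.02298559]
0.05 wristcrop [151. 482.] sidecrop [596. 205.]
0.008 wristcrop [151. 496.] sidecrop [594. 161.]
0 wristcrop [151. 499.] sidecrop [594. 153.]
-0.011 wristcrop [151. 504.] sidecrop [593. 141.]
-0.03 wristcrop [151. 514.] sidecrop [593. 121.]
-0.054 wristcrop [151. 531.] sidecrop [592.  96.]
-0.08 wristcrop [151. 557.] sidecrop [591.  67.]
[593. 136.] [594. 177.]
```

View pics/m2.png

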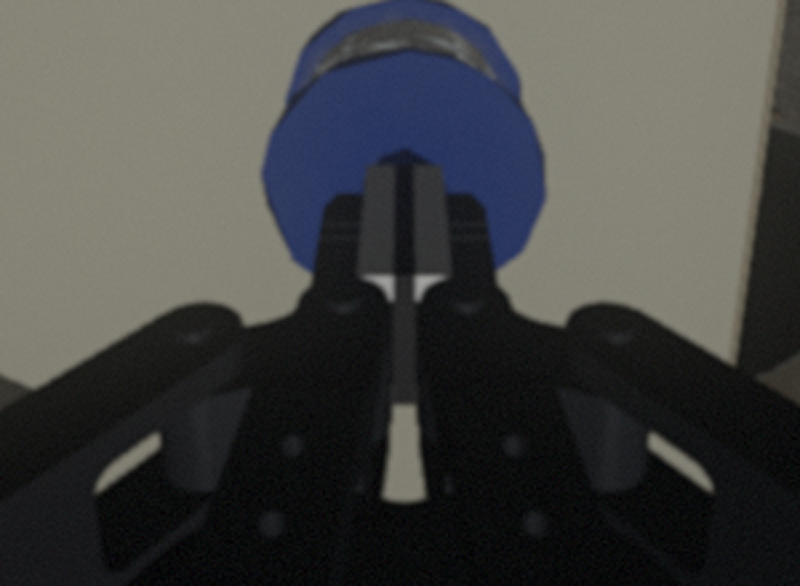

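The tips appear above the flange (about z 0.042–0.047), although the reading puts the TCP at 0.023. The fingertips therefore sit farther back than stated. I'll find their height by a gentle touch on the reel top.

move_arm(series="0 0 0 0 0 0.05 -1; 0 0 0 0 0 0.05 -1; 0 0 0 0 0 0 -1")

```text
time: 4.35
ee_pos: [0.464, 0.3796, 0.0198]
tool_rot: [-0.004, -3.141, 0.0]
wrist_force: [-0.3, -0.6, -0.3]
opening: -0.0003
gripper_force: 0.0
```

move_arm(series="0 0 0 0 0 0.05 -1; 0 0 0 0 0 0.05 -1; 0 0 0 0 0 0 -1")

```text
time: 4.72
ee_pos: [0.464, 0.3796, 0.0168]
tool_rot: [-0.004, -3.141, 0.0]
wrist_force: [0.4, -0.3, -0.6]
opening: -0.0
gripper_force: 0.0
```

move_arm(series="0 0 0 0 0 0.06 -1; 0 0 0 0 0 0 -1")

```text
time: 4.97
ee_pos: [0.464, 0.3796, 0.015]
tool_rot: [-0.004, -3.141, 0.0]
wrist_force: [0.3, -0.4, -0.4]
opening: -0.0003
gripper_force: 0.0
```

move_arm(series="0 0 0 0 0 0.06 -1; 0 0 0 0 0 0 -1")

```text
time: 5.22
ee_pos: [0.4642, 0.3798, 0.0138]
tool_rot: [0.004, 3.141, 0.001]
wrist_force: [-1.0, -0.9, 5.0]
opening: -0.0
gripper_force: 2.2
```

move_arm(series="0 0 0 0 0 0.06 -1; 0 0 0 0 0 0 -1")

```text
time: 5.48
ee_pos: [0.4643, 0.3799, 0.0137]
tool_rot: [0.004, 3.141, 0.001]
wrist_force: [-9.7, -6.6, 24.4]
opening: -0.0001
gripper_force: 11.9
```

Contact came at TCP z of about 0.014, with the reel top at 0.039. The shut fingertips are therefore really about 25 mm behind the TCP. I'll use that from here on.

move_arm(series="0 0 0 0 0 -0.7 -1; 0 0 0 0 0 0 1; 0 0 0 0 0 0 1; 0 0 0 0 0 0 1; 0 0 0 0 0 0 1; 0 0 0 0 0 0.5 1; 0 0 0 0 0 0.5 1; 0 0 0 0 0 0.5 1; 0 0 0 0 0 0 -1; 0 0 0 0 0 0 -1")

```text
time: 6.72
ee_pos: [0.4642, 0.3798, -0.0121]
tool_rot: [0.004, 3.141, 0.0]
wrist_force: [-4.8, -4.4, 10.1]
opening: 0.0527
gripper_force: 40.5
```

move_arm(series="0 0 0 0 0 0 -1; 0 0 0 0 0 0 -1; 0 0 0 0 0 0 -1")

```text
time: 7.1
ee_pos: [0.4644, 0.3799, -0.0119]
tool_rot: [0.004, 3.141, 0.001]
wrist_force: [-0.3, -0.1, 4.2]
opening: 0.052
gripper_force: 42.1
```

move_arm(series="0 0 0 0 0 -0.5 -1; 0 0 0 0 0 -1 -1; 0 0 0 0 0 -1 -1; 0 0 0 0 0 0 -1; 0 0 0 0 0 0 -1", force=60)

```text
time: 7.72
ee_pos: [0.4636, 0.3793, 0.0618]
tool_rot: [-0.004, -3.141, 0.001]
wrist_force: [-0.6, 0.2, -3.4]
opening: 0.0511
gripper_force: 62.9
```

```bash
python3 - <<'E'
from h import *
from bench import optics
c=wrist(); pickle.dump(c,open("w3.pkl","wb")); s=optics.read_camera("side")
print(c["state"]["ee_pos"],c["state"]["opening"],proj(c,c["state"]["ee_pos"]+[0,0,.03+.019]))
o=np.zeros((420,800,3),np.uint8); o[:,:500]=cv2.resize(c["frame"][140:420,130:430],(500,420)); o[:,500:]=cv2.resize(s["frame"][100:200,200:271],(300,420),interpolation=cv2.INTER_CUBIC)
cv2.imwrite("pics/m3.png",o)
E
```

```text
[0.46358518 0.37931764 0.06180527] 0.05110778455611602 [282.07048264 308.16098716]
```

View pics/m3.png

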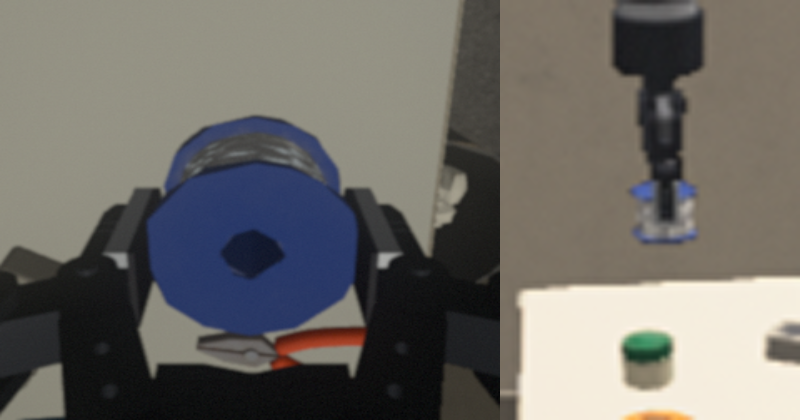

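The reel is held upright and level. Next I'll carry it along y and then to the wide cup.

move_arm(series="0 0 0 0 -0.5 -0.3 -1; 0 0 0 0 -1 0 -1; 0 0 0 0 -1 0 -1; 0 0 0 0 -1 0 -1; 0 0 0 0 -1 0 -1; 0 0 0 0 -1 0 -1; 0 0 0 0 -1 0 -1; 0 0 0 0 -1 0 -1; 0 0 0 0 -1 0 -1; 0 0 0 0 -1 0 -1")

```text
time: 9.07
ee_pos: [0.4629, 0.093, 0.0718]
tool_rot: [0.005, 3.142, -0.0]
wrist_force: [0.1, 0.8, -2.2]
opening: 0.0514
gripper_force: 63.0
```

move_arm(series="0 0 0 0 -1 0 -1; 0 0 0 0 -1 0 -1; 0 0 0 0 -1 0 -1; 0 0 0 0 -1 0 -1; 0 0 0 0 -1 0 -1; 0 0 0 0 -1 0 -1; 0 0 0 0 -1 0 -1; 0 0 0 -0.4 -1 0 -1; 0 0 0 -0.4 -1 0 -1; 0 0 0 -0.4 -1 0 -1")

```text
time: 10.32
ee_pos: [0.4981, -0.2069, 0.0718]
tool_rot: [-0.005, -3.141, 0.0]
wrist_force: [0.6, 0.7, -1.7]
opening: 0.0516
gripper_force: 63.0
```

move_arm(series="0 0 0 -0.5 -1 0 -1; 0 0 0 -0.5 -1 0 -1; 0 0 0 -0.5 -1 0 -1; 0 0 0 -0.5 -1 0 -1; 0 0 0 -0.5 -0.5 0 -1; 0 0 0 0 0 0 -1; 0 0 0 0 0 0 -1; 0 0 0 0 0 0 -1")

```text
time: 11.32
ee_pos: [0.5727, -0.3403, 0.0718]
tool_rot: [-0.004, -3.141, -0.0]
wrist_force: [0.1, 0.2, -2.2]
opening: 0.0517
gripper_force: 63.0
```

```bash
python3 - <<'E'
from h import *
c=wrist(); pickle.dump(c,open("w4.pkl","wb")); print(c["state"]["ee_pos"],c["state"]["tool_rot"],c["state"]["opening"])
X=[.5785,-.3527,.014]
print("cup",proj(c,X)); cv2.imwrite("pics/w4.png",c["frame"])
E
```

```text
[ 0.57273319 -0.34026432  0.07180439] [-3.79882274e-03 -3.14139891e+00 -2.23462252e-04] 0.05167919729750637
cup [264.60148458 228.48902402]
```

View pics/w4.png

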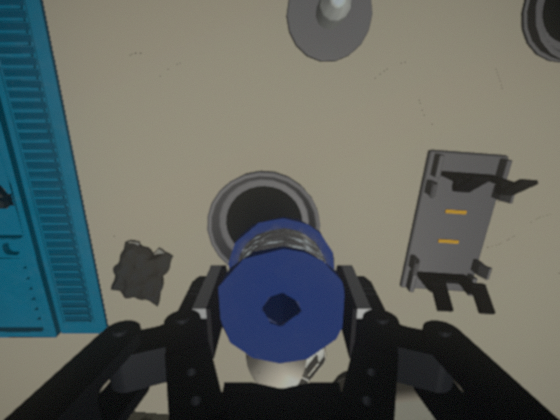

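The cup rim is centred at about (263,226) against a predicted (264.6,228.5), which agrees to within 2 mm. Lowering the reel in.

move_arm(series="0 0 0 -0.23 -0.42 0 -1; 0 0 0 0 0 0 -1; 0 0 0 0 0 0.6 -1; 0 0 0 0 0 0.6 -1; 0 0 0 0 0 0.6 -1; 0 0 0 0 0 0.4 -1; 0 0 0 0 0 0.2 -1; 0 0 0 0 0 0.1 -1; 0 0 0 0 0 0.05 -1; 0 0 0 0 0 0 -1")

```text
time: 12.62
ee_pos: [0.5802, -0.3534, -0.0046]
tool_rot: [0.004, 3.141, -0.0]
wrist_force: [0.0, 0.3, -2.4]
opening: 0.0516
gripper_force: 63.1
```

move_arm(series="0 0 0 0 0 0.07 -1; 0 0 0 0 0 0.04 -1; 0 0 0 0 0 0 -1")

```text
time: 13.0
ee_pos: [0.5802, -0.3533, -0.0077]
tool_rot: [0.004, 3.141, -0.0]
wrist_force: [-0.5, 2.6, 4.6]
opening: 0.0513
gripper_force: 63.4
```

move_arm(series="0 0 0 0 0 0 0.8; 0 0 0 0 0 0 0.8; 0 0 0 0 0 0 0.8; 0 0 0 0 0 -0.3 0.8; 0 0 0 0 0 -0.7 0.8; 0 0 0 0 0 -1 0.8; 0 0 0 0 0 -1 0.8; 0 0 0 0 0.7 -1 0.8; 0 0 0 0 1 -0.5 0.8; 0 0 0 0 0 0 1")

```text
time: 14.25
ee_pos: [0.5811, -0.3011, 0.1302]
tool_rot: [0.001, 3.138, -0.003]
wrist_force: [-0.1, -0.4, -0.8]
opening: 0.0851
gripper_force: 0.0
```

```bash
python3 - <<'E'
from h import *
c=wrist(); pickle.dump(c,open("w5.pkl","wb")); print(c["state"]["ee_pos"],c["state"]["tool_rot"],c["state"]["opening"])
for X in [[.578,-.353,.004],[.578,-.353,.014],[.578,-.353,.043],[.5814,-.2101,.005],[.4389,-.3085,.006]]: print(proj(c,X).round(1))
cv2.imwrite("pics/w5.png",cv2.resize(c["frame"],(800,600),interpolation=cv2.INTER_CUBIC))
E
```

```text
[ 0.58114475 -0.30113466  0.13020701] [ 1.16050160e-03  3.13797222e+00 -3.13083809e-03] 0.08511213989167846
[225.3 191.9]
[223.5 194.8]
[217.5 204.5]
[380.6 195.7]
[272.2  19.9]
```

View pics/w5.png

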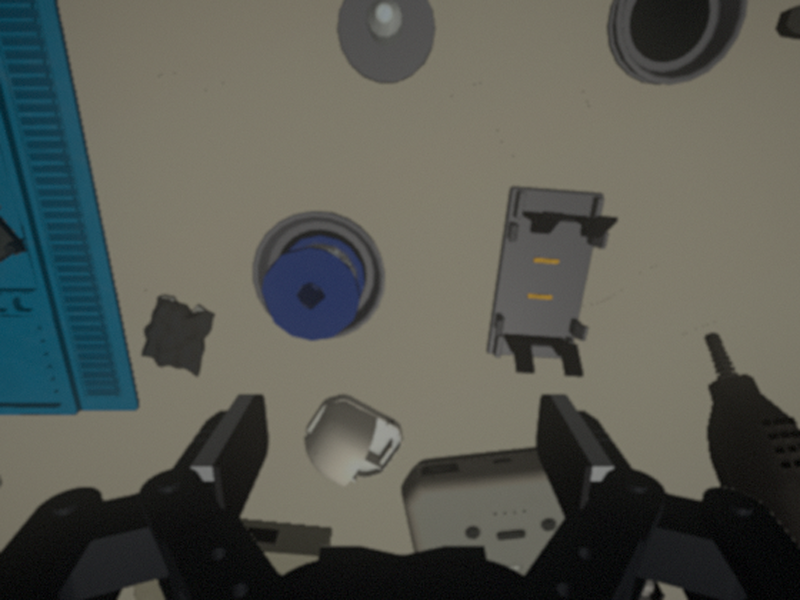

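The reel lies flat in the cup: its top is at (218,204), exactly where a seated one is predicted. I'll work out the dock's pose from its plate corners, then go to the jar.

```bash
python3 - <<'E'
from h import *
c=pickle.load(open("w5.pkl","rb"))
f=.7
for n,p,z in [("TL",(512,187),.005),("TR",(604,193),.005),("BL",(488,355),.005),("g1",(546,261),.005),("g2",(540,297),.005),("spin",(387,35),.006),("narL",(608,22),.016)]:
    print(n,ray(c,p[0]*f,p[1]*f,z).round(4))
c=pickle.load(open("w1.pkl","rb")); print("jar",ray(c,94,178,.036))
E
```

```text
TL [ 0.5233 -0.2349  0.005 ]
TR [ 0.5269 -0.1788  0.005 ]
BL [ 0.6347 -0.2429  0.005 ]
g1 [ 0.5692 -0.2098  0.005 ]
g2 [ 0.5932 -0.2114  0.005 ]
spin [ 0.4421 -0.3095  0.006 ]
narL [ 0.4381 -0.1933  0.016 ]
jar [0.43696081 0.23685255 0.036     ]
```

move_arm(series="0 0 0 1 1 0 1; 0 0 0 1 1 0 1; 0 0 0 1 1 0 1; 0 0 0 1 1 0 1; 0 0 0 0.7 1 0 1; 0 0 0 0 1 0 1; 0 0 0 0 1 0 1; 0 0 0 0 1 0 1; 0 0 0 0 1 0 1; 0 0 0 0 1 0 1")

```text
time: 15.55
ee_pos: [0.4401, -0.0016, 0.127]
tool_rot: [0.005, 3.141, -0.0]
wrist_force: [0.5, 0.3, 0.5]
opening: 0.0852
gripper_force: 0.0
```

move_arm(series="0 0 0 0 1 0 1; 0 0 0 0 1 0 1; 0 0 0 0 1 0 1; 0 0 0 0 1 0 1; 0 0 0 0 1 0 1; 0 0 0 0 1 0 1; 0 0 0 0 0.8 0 1; 0 0 0 0 0 0 1; 0 0 0 0 0 0 1; 0 0 0 0 0 0 1")

```text
time: 16.8
ee_pos: [0.4407, 0.2013, 0.1268]
tool_rot: [-0.006, -3.142, 0.0]
wrist_force: [0.5, 0.9, -0.0]
opening: 0.0854
gripper_force: 0.0
```

```bash
cat >> h.py <<'E'
def blob(c,lo,hi):
    m=cv2.inRange(cv2.cvtColor(c["frame"],cv2.COLOR_BGR2HSV),lo,hi)
    n,l,s,ce=cv2.connectedComponentsWithStats(m); i=1+np.argmax(s[1:,4]); return s[i],ce[i]
E
python3 - <<'E'
from h import *
c=wrist(); pickle.dump(c,open("w6.pkl","wb")); print(c["state"]["ee_pos"])
s,ce=blob(c,(45,80,20),(85,255,255)); print(s,ce)
print(ray(c,s[0]+s[2]/2,s[1]+s[3]/2,.034), ray(c,*ce,.034))
s,ce=blob(c,(8,120,60),(25,255,255)); print(s,ce, ray(c,s[0]+s[2]/2,s[1]+s[3]/2,.017))
E
```

```text
[0.4406843  0.20131063 0.12681994]
[ 297  180   47   46 1595] [320.01442006 202.01630094]
[0.43776911 0.23349083 0.034     ] [0.43692061 0.23306165 0.034     ]
[ 128  161   74   69 2481] [165.51471181 193.27811366] [0.43560084 0.09983195 0.017     ]
```

move_arm(series="0 0 0 0.09 1 0.5 1; 0 0 0 0 0.07 1 1; 0 0 0 0 0 1 1; 0 0 0 0 0 1 1; 0 0 0 0 0 0.8 1; 0 0 0 0 0 0.33 1; 0 0 0 0 0 0 1; 0 0 0 0 0 0 -1; 0 0 0 0 0 0 -1; 0 0 0 0 0 0 -1", force=40)

```text
time: 18.1
ee_pos: [0.4383, 0.2344, -0.0113]
tool_rot: [0.004, 3.141, 0.001]
wrist_force: [-2.6, -1.0, 6.7]
opening: 0.0402
gripper_force: 39.4
```

move_arm(series="0 0 0 0 0 0 -1; 0 0 0 0 0 0 -1; 0 0 0 0 0 0 -1")

```text
time: 18.48
ee_pos: [0.4382, 0.2344, -0.0113]
tool_rot: [0.004, 3.141, 0.001]
wrist_force: [-2.8, -1.1, 7.6]
opening: 0.0401
gripper_force: 39.3
```

move_arm(series="0 0 0 0 0 -0.4 -1; 0 0 0 0 0 -0.8 -1; 0 0 0 0 0 -0.9 -1; 0 0 0 0 -0.5 -0.7 -1; 0 0 0 0 -1 0 -1; 0 0 0 0 -1 0 -1; 0 0 0 0 -1 0 -1; 0 0 0 0 -1 0 -1; 0 0 0 0 -1 0 -1; 0 0 0 0 -1 0 -1")

```text
time: 19.73
ee_pos: [0.4374, 0.0383, 0.0727]
tool_rot: [0.004, 3.141, 0.0]
wrist_force: [-0.1, -0.9, -0.3]
opening: 0.0403
gripper_force: 40.4
```

move_arm(series="0 0 0 0 -1 0 -1; 0 0 0 0 -1 0 -1; 0 0 0 0 -1 0 -1; 0 0 0 0 -1 0 -1; 0 0 0 0 -1 0 -1; 0 0 0 0.1 -1 0 -1; 0 0 0 0 0 0 -1; 0 0 0 0 0 0 -1; 0 0 0 0 0 0 -1")

```text
time: 20.85
ee_pos: [0.434, -0.1402, 0.0721]
tool_rot: [0.003, 3.141, -0.0]
wrist_force: [-1.0, 0.6, 0.4]
opening: 0.0399
gripper_force: 40.5
```

```bash
python3 - <<'E'
from h import *
c=wrist(); pickle.dump(c,open("w7.pkl","wb")); s=c["state"]; p=s["ee_pos"]; print(p,s["opening"])
for X in [[.4355,-.155,.016],[.4355,-.155,.004],[p[0],p[1],p[2]+.011+.036]]: print(proj(c,X).round(1))
cv2.imwrite("pics/w7.png",c["frame"])
b,ce=blob(c,(45,80,20),(85,255,255)); print(b,ce)
E
```

```text
[ 0.43399176 -0.14016154  0.07210585] 0.03993099370485993
[261.1 223.8]
[262.  218.3]
[282.1 305.5]
[ 233  251   97   91 6339] [281.00552138 296.02902666]
```

View pics/w7.png

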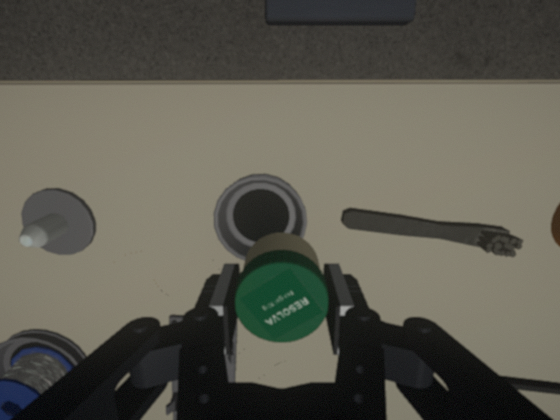

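The cup is centred at about (260.5,220), so near (0.434,-0.1555). The jar sits about 3 mm toward -x in the grip.

move_arm(series="0 0 0 -0.1 -0.51 0 -1; 0 0 0 0 0 0 -1; 0 0 0 0 0 0.6 -1; 0 0 0 0 0 0.6 -1; 0 0 0 0 0 0.6 -1; 0 0 0 0 0 0.4 -1; 0 0 0 0 0 0.2 -1; 0 0 0 0 0 0.1 -1; 0 0 0 0 0 0.05 -1; 0 0 0 0 0 0 -1")

```text
time: 22.15
ee_pos: [0.437, -0.1561, -0.0044]
tool_rot: [0.004, 3.141, -0.0]
wrist_force: [0.1, 0.3, -0.7]
opening: 0.0399
gripper_force: 40.5
```

move_arm(series="0 0 0 0 0 0.04 -1; 0 0 0 0 0 0.04 -1; 0 0 0 0 0 0 -1")

```text
time: 22.52
ee_pos: [0.4368, -0.1561, -0.0071]
tool_rot: [-0.004, -3.141, -0.0]
wrist_force: [-0.3, -0.5, 0.4]
opening: 0.0402
gripper_force: 40.5
```

move_arm(series="0 0 0 0 0 0.02 -1; 0 0 0 0 0 0 0.2; 0 0 0 0 0 0 0.2; 0 0 0 0 0 0 0.2; 0 0 0 0 0 -0.4 0.2; 0 0 0 0 0 -0.8 0.2; 0 0 0 0 0 -1 0.2; 0 0 0 0 0 -1 0.5; 0 0 0 0 0.5 -1 1; 0 0 0 0 1 0 1")

```text
time: 23.78
ee_pos: [0.438, -0.1114, 0.1213]
tool_rot: [0.006, 3.137, -0.002]
wrist_force: [1.2, 0.2, -0.1]
opening: 0.0857
gripper_force: 0.0
```

move_arm(series="0 0 0 0 1 0 1; 0 0 0 0 0.5 0 1; 0 0 0 0 0 0 1; 0 0 0 0 0 0 1")

```text
time: 24.28
ee_pos: [0.4372, -0.0667, 0.1185]
tool_rot: [0.005, 3.142, -0.0]
wrist_force: [0.2, -0.5, 0.8]
opening: 0.0854
gripper_force: 0.0
```

```bash
python3 - <<'E'
from h import *
c=wrist(); pickle.dump(c,open("w8.pkl","wb")); s=c["state"]; p=s["ee_pos"]; print(p,s["opening"])
print(proj(c,[.434,-.1555,.040]))
b,ce=blob(c,(45,80,20),(85,255,255)); print(b,ce, ray(c,b[0]+b[2]/2,b[1]+b[3]/2,.038))
b,ce=blob(c,(8,120,60),(25,255,255)); print(b,ce, ray(c,b[0]+b[2]/2,b[1]+b[3]/2,.017))
cv2.imwrite("pics/w8.png",c["frame"])
E
```

```text
[ 0.43716328 -0.06672645  0.11847916] 0.08535675534231284
[168.18922837 208.51447087]
[ 144  186   52   48 1821] [168.7918726  209.67819879] [ 0.43588209 -0.15492513  0.038     ]
[ 433  166   80   71 2562] [473.47228728 199.34855582] [0.43595075 0.09629795 0.017     ]
```

View pics/w8.png

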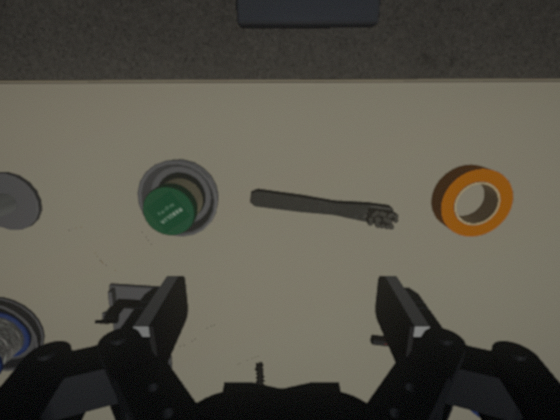

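The jar sits flat in the cup, with its lid at (169,209.5) as predicted. The brush is undisturbed. On to the tape roll.

move_arm(series="0 0 0 0.04 1 0 1; 0 0 0 0 1 0 1; 0 0 0 0 1 0 1; 0 0 0 0 1 0 1; 0 0 0 0 1 0.5 1; 0 0 0 0 0.5 0.5 1; 0 0 0 0 0 0 1; 0 0 0 0 0 0 1")

```text
time: 25.32
ee_pos: [0.4366, 0.0981, 0.0886]
tool_rot: [0.005, 3.142, -0.0]
wrist_force: [0.3, -0.3, -0.2]
opening: 0.0853
gripper_force: 0.0
```

```bash
python3 - <<'E'
from h import *
c=wrist(); s=c["state"]; p=s["ee_pos"]; print(p,s["opening"])
b,ce=blob(c,(8,120,60),(25,255,255)); print(b,ce, ray(c,b[0]+b[2]/2,b[1]+b[3]/2,.017))
E
```

```text
[0.43657325 0.09810722 0.08858572] 0.08528040562826315
[ 242  174   79   79 2924] [281.43160055 211.56087551] [0.43547349 0.09807451 0.017     ]
```

move_arm(series="0 0 0 0 0 0.8 1; 0 0 0 0 0 1 1; 0 0 0 0 0 1 1; 0 0 0 0 0 0.7 1; 0 0 0 0 0 0.29 1; 0 0 0 0 0 0 1; 0 0 0 0 0 0 -1; 0 0 0 0 0 0 -1; 0 0 0 0 0 0 -1; 0 0 0 0 0 0 -1", force=30)

```text
time: 26.62
ee_pos: [0.4369, 0.099, -0.0242]
tool_rot: [0.004, 3.14, 0.0]
wrist_force: [-2.8, 0.2, 8.8]
opening: 0.0584
gripper_force: 30.4
```

move_arm(series="0 0 0 0 0 0 -1; 0 0 0 0 0 -0.2 -1; 0 0 0 0 0 -0.8 -1; 0 0 0 0 0 -1 -1; 0 0 0 0 -0.5 -1 -1; 0 0 0 0 -1 -0.5 -1; 0 0 0 0 -1 0 -1; 0 0 0 0 -1 0 -1; 0 0 0 0 -1 0 -1; 0 0 0 0 -1 0 -1")

```text
time: 27.88
ee_pos: [0.4359, -0.0671, 0.0803]
tool_rot: [0.004, 3.141, -0.0]
wrist_force: [1.4, 0.4, -0.7]
opening: 0.0583
gripper_force: 32.7
```

move_arm(series="0 0 0 0 -1 0 -1; 0 0 0 0 -1 0 -1; 0 0 0 0 -1 0 -1; 0 0 0 0 -1 0 -1; 0 0 0 0 -1 0 -1; 0 0 0 -0.1 -1 0 -1; 0 0 0 -0.1 -1 0 -1; 0 0 0 0 0 0 -1; 0 0 0 0 0 0 -1; 0 0 0 0 0 0 -1")

```text
time: 29.12
ee_pos: [0.4414, -0.2754, 0.0799]
tool_rot: [0.003, 3.141, 0.0]
wrist_force: [-0.2, -0.6, -0.1]
opening: 0.058
gripper_force: 32.7
```

```bash
python3 - <<'E'
from h import *
c=wrist(); pickle.dump(c,open("w9.pkl","wb")); s=c["state"]; p=s["ee_pos"]; print(p,s["opening"])
for X in [[.440,-.3085,.006],[.440,-.3085,.039],p+[0,0,.0242+.02]]: print(proj(c,X).round(1))
b,ce=blob(c,(8,120,60),(25,255,255)); print(b,ce, ray(c,b[0]+b[2]/2,b[1]+b[3]/2,p[2]+.0242+.017))
cv2.imwrite("pics/w9.png",c["frame"])
E
```

```text
[ 0.44138046 -0.27536621  0.07990358] 0.058033053675455325
[238.6 212.3]
[232.7 227.8]
[282.1 301.7]
[ 212  223  138  134 9271] [281.18164168 285.86420019] [ 0.43742233 -0.27583995  0.12110358]
```

View pics/w9.png

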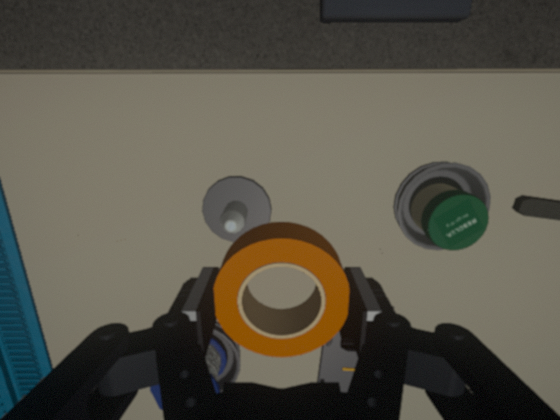

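The spindle base is centred at (236.5,208.5), giving (0.437,-0.309). The roll's hole is at (282,300), close to the TCP line. I'll align and lower.

move_arm(series="0 0 0 0.1 -0.6 0 -1; 0 0 0 0 -0.53 0 -1; 0 0 0 0 0 0 -1; 0 0 0 0 0 0.7 -1; 0 0 0 0 0 0.7 -1; 0 0 0 0 0 0.7 -1; 0 0 0 0 0 0.5 -1; 0 0 0 0 0 0.3 -1; 0 0 0 0 0 0.2 -1; 0 0 0 0 0 0 -1")

```text
time: 30.42
ee_pos: [0.4383, -0.31, -0.0133]
tool_rot: [-0.004, -3.142, -0.0]
wrist_force: [0.3, -0.5, -0.1]
opening: 0.0581
gripper_force: 32.7
```

move_arm(series="0 0 0 0 0 0.05 -1; 0 0 0 0 0 0.05 -1; 0 0 0 0 0 0 -1")

```text
time: 30.8
ee_pos: [0.4383, -0.31, -0.0162]
tool_rot: [0.004, 3.141, -0.0]
wrist_force: [-0.1, -0.5, -0.7]
opening: 0.0582
gripper_force: 32.7
```

move_arm(series="0 0 0 0 0 0.05 -1; 0 0 0 0 0 0 0.8; 0 0 0 0 0 0 0.8; 0 0 0 0 0 0 0.8; 0 0 0 0 0 -0.4 0.8; 0 0 0 0 0 -0.8 0.8; 0 0 0 0 0 -1 0.8; 0 0 0 0 0 -1 0.8; 0 0 0 0 1 -1 1; 0 0 0 0 1 -0.5 1")

```text
time: 32.05
ee_pos: [0.4387, -0.2496, 0.1256]
tool_rot: [0.005, 3.139, -0.002]
wrist_force: [0.3, -0.3, 0.2]
opening: 0.0852
gripper_force: 0.0
```

```bash
python3 - <<'E'
from h import *
c=wrist(); s=c["state"]; p=s["ee_pos"]; print(p,s["opening"])
b,ce=blob(c,(8,120,60),(25,255,255)); print(b,ce, ray(c,b[0]+b[2]/2,b[1]+b[3]/2,.023))
cv2.imwrite("pics/w10.png",c["frame"])
E
```

```text
[ 0.43870241 -0.24963168  0.12556104] 0.08524899948776221
[ 175  166   72   70 2440] [211.91844262 199.02090164] [ 0.43689404 -0.30993204  0.023     ]
```

move_arm(series="0 0 0 0 1 0 1; 0 0 0 0 1 0 1; 0 0 0 0 1 0 1; 0 0 0 0 1 0 1; 0 0 0 0 1 0 1; 0 0 0 0 1 0 1; 0 0 0 0 1 0 1; 0 0 0 0 1 0 1; 0 0 0 0 1 0 1; 0 0 0 0 1 0 1")

```text
time: 33.35
ee_pos: [0.4392, 0.051, 0.124]
tool_rot: [0.004, 3.141, 0.0]
wrist_force: [0.4, 0.0, 0.5]
opening: 0.0855
gripper_force: 0.0
```

move_arm(series="0 0 0 0 1 0 1; 0 0 0 0 1 0 1; 0 0 0 -0.5 1 0 1; 0 0 0 -0.5 1 0 1; 0 0 0 -0.8 1 0 1; 0 0 0 -0.8 1 0 1; 0 0 0 -1 0.5 0 1; 0 0 0 -0.5 0.5 0 1; 0 0 1 0 0 0 1; 0 0 1 0 0 0 1")

```text
time: 34.6
ee_pos: [0.5628, 0.2598, 0.1238]
tool_rot: [0.337, 3.123, 0.0]
wrist_force: [-0.0, 0.2, 0.2]
opening: 0.0854
gripper_force: 0.0
```

move_arm(series="0 0 1 0 0 0 1; 0 0 1 0 0 0 1; 0 0 1 0 0 0 1; 0 0 0 0 0 0 1; 0 0 0 0 0 0 1")

```text
time: 35.22
ee_pos: [0.5628, 0.2597, 0.1236]
tool_rot: [0.813, 3.034, 0.0]
wrist_force: [1.1, -0.1, -0.3]
opening: 0.0853
gripper_force: 0.0
```

```bash
python3 - <<'E'
from h import *
c=wrist(); pickle.dump(c,open("w11.pkl","wb")); s=c["state"]; p=s["ee_pos"]; print(p,s["tool_rot"],s["opening"])
print(proj(c,[.574,.263,.0225]))
f=c["frame"]; g=cv2.imread("pics/w10.png")
o=np.zeros((420,800,3),np.uint8); o[:,:560]=f; o[:180,560:]=cv2.resize(g,(240,180)); o[185:365,560:]=cv2.resize(g[100:280,100:340],(240,180))
cv2.imwrite("pics/w11.png",o)
E
```

```text
[0.56276379 0.25970023 0.12357678] [8.13448153e-01 3.03417307e+00 3.11486989e-04] 0.08529524502363482
[291.60424111 212.32939619]
```

View pics/w11.png

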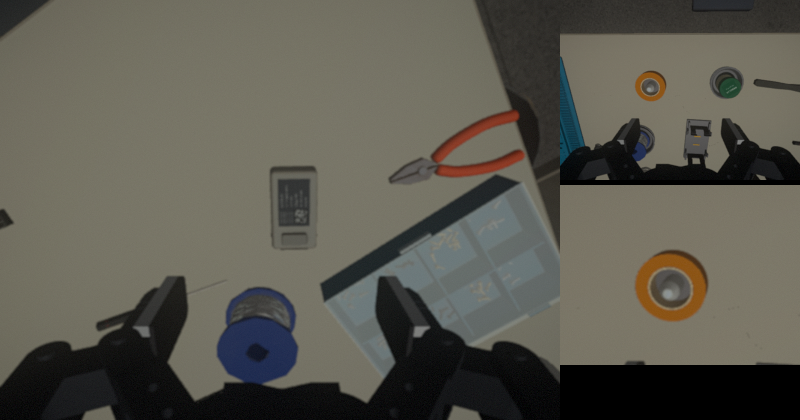

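The roll is on the spindle with the post in its hole. The battery's top face has corners at about (271,170), (316,170), (273,247) and (318,247), with the lug end lower.

```bash
python3 - <<'E'
from h import *
c=pickle.load(open("w11.pkl","rb"))
P=[ray(c,u,v,.0225) for u,v in [(271,170.5),(315.5,170.5),(317.5,247.5),(273,247.5)]]
print(np.round(P,4)); print("mean",np.mean(P,0), [np.linalg.norm(P[i]-P[(i+1)%4]).round(4) for i in range(4)])
d=P[2]+P[3]-P[0]-P[1]; print("axis deg",np.degrees(np.arctan2(d[1],d[0])))
R=Ro.from_rotvec(c["state"]["tool_rot"]).as_matrix(); print("toolx deg",np.degrees(np.arctan2(-R[1,0],-R[0,0])))
print("tool shift /30mm", R.T@(np.mean(P,0)-c["state"]["ee_pos"])/.03)
E
python3 - <<'E'
import sys; sys.path.insert(0,'.')
from h import *
c=pickle.load(open("w11.pkl","rb")); f=c["frame"][150:265,235:355]
cv2.imwrite("pics/bat.png",cv2.resize(f,(600,575),interpolation=cv2.INTER_CUBIC))
E
```

```text
[[0.5339 0.2662 0.0225]
 [0.5522 0.2979 0.0225]
 [0.6143 0.2667 0.0225]
 [0.5945 0.2324 0.0225]]
mean [0.57371117 0.2658068  0.0225    ] [np.float64(0.0367), np.float64(0.0695), np.float64(0.0396), np.float64(0.0694)]
axis deg -27.873383465371013
toolx deg -30.01564373811073
tool shift /30mm [-0.21344178  0.3579146   3.36936467]
```

View pics/bat.png

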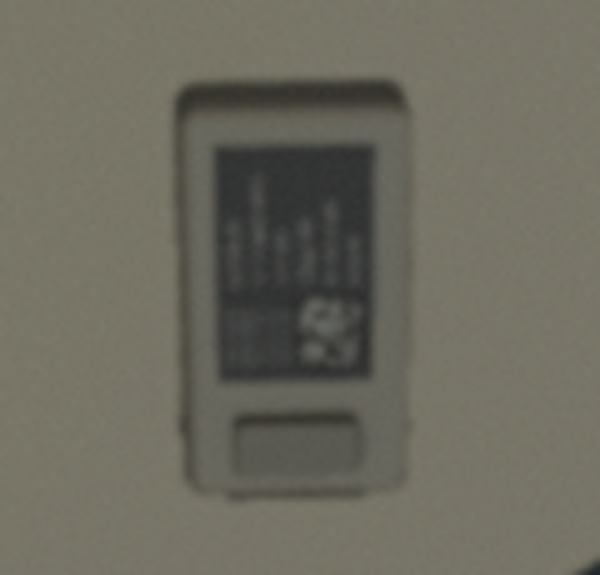

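move_arm(series="0 0 0 -0.21 0.35 0.5 1; 0 0 0 0 0 1 1; 0 0 0 0 0 1 1; 0 0 0 0 0 1 1; 0 0 0 0 0 0.9 1; 0 0 0 0 0 0.5 1; 0 0 0 0 0 0 1; 0 0 0 0 0 0 -1; 0 0 0 0 0 0 -1; 0 0 0 0 0 0 -1", force=60)

```text
time: 36.52
ee_pos: [0.5741, 0.2658, -0.0225]
tool_rot: [0.816, 3.032, 0.002]
wrist_force: [0.2, 0.6, 0.1]
opening: 0.0398
gripper_force: 60.5
```

move_arm(series="0 0 0 0 0 0 -1; 0 0 0 0 0 0 -1")

```text
time: 36.78
ee_pos: [0.5741, 0.2659, -0.0226]
tool_rot: [0.817, 3.032, 0.002]
wrist_force: [0.2, -0.5, 6.5]
opening: 0.0395
gripper_force: 61.6
```

move_arm(series="0 0 0 0 0 -0.4 -1; 0 0 0 0 0 -0.8 -1; 0 0 0 0 0 -1 -1; 0 0 0 0 0 -1 -1; 0 0 -0.8 0 0 -0.5 -1; 0 0 -0.9 0 0 0 -1; 0 0 -0.9 0 0 0 -1; 0 0 -0.9 0 0 0 -1; 0 0 -0.83 0 0 0 -1; 0 0 0 1 0 0 -1")

```text
time: 38.02
ee_pos: [0.544, 0.2675, 0.0877]
tool_rot: [0.114, 3.139, 0.001]
wrist_force: [0.3, 0.7, -0.4]
opening: 0.0399
gripper_force: 60.6
```

move_arm(series="0 0 0 1 -1 0 -1; 0 0 0 1 -1 0 -1; 0 0 0 0 -1 0 -1; 0 0 0 0 -1 0 -1; 0 0 0 0 -1 0 -1; 0 0 0 0 -1 0 -1; 0 0 0 0 -1 0 -1; 0 0 0 0 -1 0 -1; 0 0 0 0 -1 0 -1; 0 0 0 0 -1 0 -1")

```text
time: 39.28
ee_pos: [0.4618, -0.028, 0.088]
tool_rot: [0.114, 3.139, -0.0]
wrist_force: [-0.3, 0.1, -0.3]
opening: 0.0397
gripper_force: 60.6
```

move_arm(series="0 0 0 0 -1 0 -1; 0 0 0 0 -1 0 -1; 0 0 0 0 -1 0 -1; 0 0 0 -0.4 -1 0 -1; 0 0 0 -1 -1 0 -1; 0 0 0 -1 -0.83 0 -1; 0 0 0 -1 0 0 -1; 0 0 0 0 0 0 -1; 0 0 0 0 0 0 -1; 0 0 0 0 0 0 -1")

```text
time: 40.52
ee_pos: [0.5504, -0.2087, 0.0875]
tool_rot: [-0.114, -3.14, 0.0]
wrist_force: [-1.1, 0.4, -0.7]
opening: 0.0395
gripper_force: 60.6
```

```bash
python3 - <<'E'
from h import *
c=wrist(); pickle.dump(c,open("w12.pkl","wb")); s=c["state"]; p=s["ee_pos"]; print(p,s["tool_rot"],s["opening"],s["wrist_force"])
R=Ro.from_rotvec(s["tool_rot"]).as_matrix(); print("yaw",np.degrees(np.arctan2(-R[1,0],-R[0,0])))
ax=-R[:,0]; ay=R[:,1]
for a,b in [(-.036,-.0205),(-.036,.0205),(.036,.0205),(.036,-.0205),(0,0)]:
    print("bat",proj(c,p+a*ax+b*ay+[0,0,.0226+.0225]).round(1))
cv2.imwrite("pics/w12.png",cv2.resize(c["frame"],(800,600),interpolation=cv2.INTER_CUBIC))
E
```

```text
[ 0.55036156 -0.20873275  0.08754343] [-1.14192480e-01 -3.13950641e+00  5.90080749e-05] 0.03949912035316534 [-1.14357227  0.42335183 -0.71861761]
yaw -4.166173475643155
bat [230.6 224.7]
bat [334.  224.7]
bat [326.1 369.3]
bat [238.1 369.4]
bat [282.2 302.8]
```

View pics/w12.png

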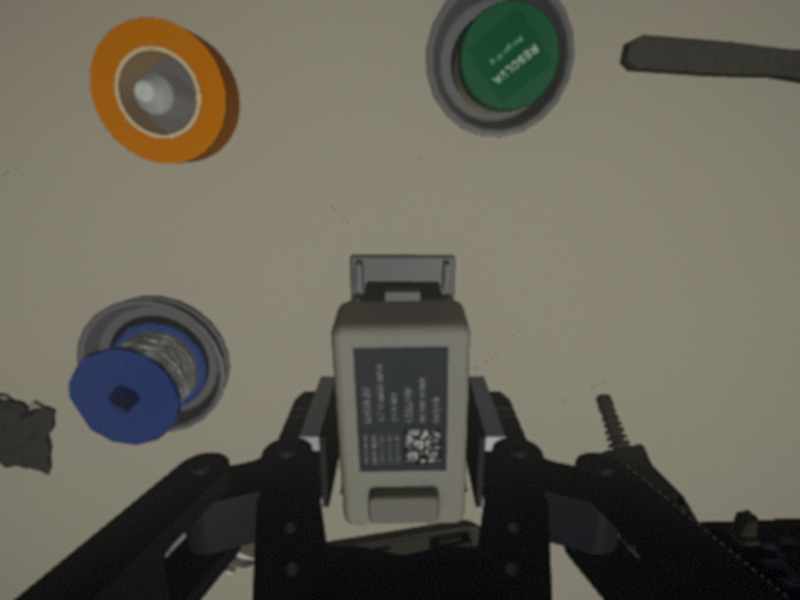

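```bash
python3 - <<'E'
from h import *
c=pickle.load(open("w12.pkl","rb")); s=c["state"]; p=s["ee_pos"]; R=Ro.from_rotvec(s["tool_rot"]).as_matrix()
for z in(.005,.003):
  e=ray(c,402.5*.7,257*.7,z); print("near edge",e.round(4),"centre",(e-.056*R[:,0]).round(4))
d=np.array([.5808,-.2108,p[2]]); print("shift units",R.T@(d-p)/.03)
for v in (328,522):
  q=ray(c,402*.7,v*.7,p[2]+.0451); print(v,(R.T@(q-p)*1000).round(1))
E
```

```text
near edge [ 0.5256 -0.2068  0.005 ] centre [ 0.5815 -0.2109  0.005 ]
near edge [ 0.5261 -0.2068  0.003 ] centre [ 0.5819 -0.2109  0.003 ]
shift units [-1.01693971e+00  4.98483042e-03 -9.15092925e-06]
328 [ 33.9  -0.4 -45.1]
522 [-33.7  -0.3 -45.1]
```

move_arm(series="0 0 0 -0.6 0 0 -1; 0 0 0 -0.43 0 0 -1; 0 0 0 0 0 0 -1; 0 0 0 0 0 0.6 -1; 0 0 0 0 0 0.6 -1; 0 0 0 0 0 0.6 -1; 0 0 0 0 0 0.37 -1; 0 0 0 0 0 0 -1; 0 0 0 0 0 0 -1")

```text
time: 41.7
ee_pos: [0.582, -0.2113, 0.0226]
tool_rot: [0.114, 3.139, -0.001]
wrist_force: [0.7, -0.3, -1.2]
opening: 0.0396
gripper_force: 60.6
```

```bash
python3 - <<'E'
from h import *
from bench import optics
s=optics.read_camera("side")
print(proj(s,[.581,-.211,.0]))
cv2.imwrite("pics/s2.png",cv2.resize(s["frame"][190:290,245:365],(720,600),interpolation=cv2.INTER_CUBIC))
E
```

```text
[301.68685785 255.63967051]
```

View pics/s2.png

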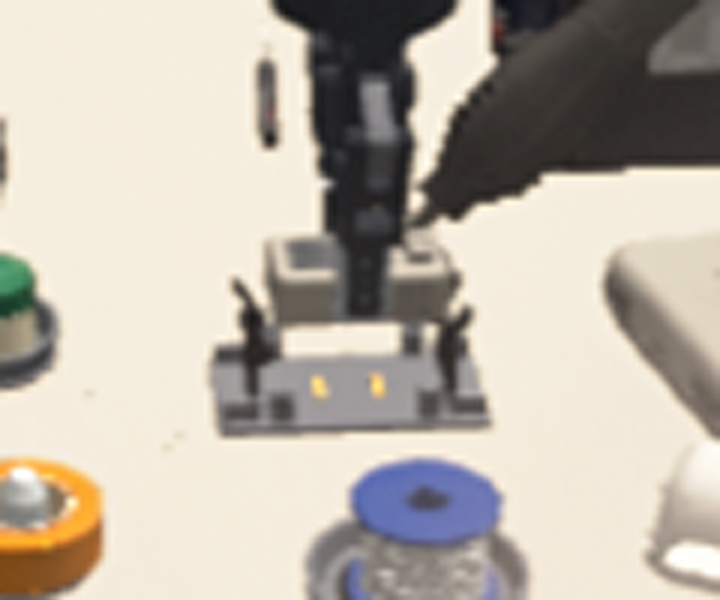

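The side view shows the battery level and square, over the dock and between the clips, about 1 mm toward +x. I'll correct that slightly, then push down watching the force.

move_arm(series="0 0 0 0.04 0 0.2 -1; 0 0 0 0 0 0.15 -1; 0 0 0 0 0 0.1 -1; 0 0 0 0 0 0 -1", force=90)

```text
time: 42.25
ee_pos: [0.5808, -0.2113, 0.0089]
tool_rot: [0.114, 3.139, -0.001]
wrist_force: [-1.0, -0.7, 2.8]
opening: 0.039
gripper_force: 95.7
```

move_arm(series="0 0 0 0 0 0.1 -1; 0 0 0 0 0 0.1 -1; 0 0 0 0 0 0 -1")

```text
time: 42.62
ee_pos: [0.5801, -0.2109, 0.0019]
tool_rot: [-0.114, -3.138, -0.001]
wrist_force: [-0.2, -0.8, -1.7]
opening: 0.0388
gripper_force: 94.9
```

move_arm(series="0 0 0 0 0 0.1 -1; 0 0 0 0 0 0.1 -1; 0 0 0 0 0 0 -1")

```text
time: 43.0
ee_pos: [0.5803, -0.211, -0.0039]
tool_rot: [-0.114, -3.139, -0.0]
wrist_force: [-0.8, -0.9, -2.7]
opening: 0.0392
gripper_force: 95.0
```

move_arm(series="0 0 0 0 0 0.1 -1; 0 0 0 0 0 0.1 -1; 0 0 0 0 0 0 -1")

```text
time: 43.38
ee_pos: [0.5803, -0.211, -0.0098]
tool_rot: [-0.114, -3.139, -0.0]
wrist_force: [-0.2, -0.3, -3.1]
opening: 0.039
gripper_force: 95.1
```

move_arm(series="0 0 0 0 0 0.1 -1; 0 0 0 0 0 0.07 -1; 0 0 0 0 0 0 -1")

```text
time: 43.75
ee_pos: [0.5803, -0.211, -0.0149]
tool_rot: [-0.114, -3.139, -0.0]
wrist_force: [-1.8, 0.2, -1.9]
opening: 0.039
gripper_force: 95.1
```

move_arm(series="0 0 0 0 0 0.07 -1; 0 0 0 0 0 0.04 -1; 0 0 0 0 0 0 -1")

```text
time: 44.12
ee_pos: [0.5806, -0.2111, -0.0174]
tool_rot: [0.114, 3.139, -0.0]
wrist_force: [-2.8, -0.2, 4.1]
opening: 0.039
gripper_force: 95.7
```

move_arm(series="0 0 0 0 0 0.04 -1; 0 0 0 0 0 0.04 -1; 0 0 0 0 0 0 -1")

```text
time: 44.5
ee_pos: [0.5806, -0.2111, -0.0175]
tool_rot: [0.114, 3.139, -0.0]
wrist_force: [-17.5, 6.6, 32.2]
opening: 0.0391
gripper_force: 99.4
```

The battery bottomed out at the seated height (TCP -0.0175) with force rising. I'll release, then check by pressing its top with shut fingers.

move_arm(series="0 0 0 0 0 -0.08 -1; 0 0 0 0 0 0 0.2; 0 0 0 0 0 0 0.2; 0 0 0 0 0 0 0.2; 0 0 0 0 0 -0.4 0.2; 0 0 0 0 0 -0.8 0.2; 0 0 0 0 0 -0.8 -1; 0 0 0 0 0 0 -1; 0 0 0 0 0 0 -1; 0 0 0 0 0 0 -1", force=40)

```text
time: 45.75
ee_pos: [0.5801, -0.2109, 0.0412]
tool_rot: [-0.114, -3.138, -0.001]
wrist_force: [0.1, -1.2, 0.2]
opening: 0.0003
gripper_force: 0.0
```

move_arm(series="0 0 0 0 0 0.5 -1; 0 0 0 0 0 0.5 -1; 0 0 0 0 0 0.13 -1; 0 0 0 0 0 0 -1")

```text
time: 46.25
ee_pos: [0.5804, -0.211, 0.0078]
tool_rot: [-0.114, -3.139, -0.0]
wrist_force: [0.6, 0.6, -0.4]
opening: 0.0002
gripper_force: 0.0
```

move_arm(series="0 0 0 0 0 0.07 -1; 0 0 0 0 0 0.04 -1; 0 0 0 0 0 0 -1")

```text
time: 46.62
ee_pos: [0.5806, -0.2111, 0.0051]
tool_rot: [0.114, 3.139, -0.0]
wrist_force: [-0.1, 0.3, -0.2]
opening: 0.0
gripper_force: 0.0
```

move_arm(series="0 0 0 0 0 0.05 -1; 0 0 0 0 0 0 -1")

```text
time: 46.88
ee_pos: [0.5805, -0.2111, 0.0034]
tool_rot: [-0.114, -3.139, -0.0]
wrist_force: [-0.3, -0.2, 0.7]
opening: -0.0001
gripper_force: 0.0
```

move_arm(series="0 0 0 0 0 0.04 -1; 0 0 0 0 0 0 -1")

```text
time: 47.12
ee_pos: [0.5806, -0.2111, 0.0023]
tool_rot: [0.114, 3.139, -0.0]
wrist_force: [-0.1, -0.2, 0.6]
opening: -0.0
gripper_force: 0.4
```

move_arm(series="0 0 0 0 0 0.03 -1; 0 0 0 0 0 0 -1")

```text
time: 47.38
ee_pos: [0.5806, -0.2111, 0.0023]
tool_rot: [0.114, 3.139, -0.0]
wrist_force: [-4.8, 1.8, 10.6]
opening: 0.0002
gripper_force: 5.2
```

Contact came at TCP 0.0023, so the battery top is at about 27.5 mm and it is fully seated. I'll back off, run a numeric check and hand in.

move_arm(series="0 0 0 0 0 -0.5 -1; 0 0 0 0 0 -1 -1; 0 0 0 0 0 -1 -1; 0 0 0 1 0 -1 -1; 0 0 0 1 1 -1 -1; 0 0 0 1 1 0 -1; 0 0 0 1 1 0 -1; 0 0 0 0 1 0 -1; 0 0 0 0 0 0 -1; 0 0 0 0 0 0 -1")

```text
time: 48.62
ee_pos: [0.4698, -0.0831, 0.1368]
tool_rot: [0.114, 3.139, -0.0]
wrist_force: [0.5, -0.6, -1.4]
opening: 0.0002
gripper_force: 0.0
```

```bash
python3 - <<'E'
from h import *
from bench import optics,status
c=pickle.load(open("side.pkl","rb")); n=optics.read_camera("side")
for nm,X in [("brush",[.443,-.03,.012]),("screwdriver",[.598,.09,.005])]:
    u,v=proj(c,X).astype(int); a,b=[f["frame"][v-15:v+15,u-15:u+15].astype(int) for f in (c,n)]
    print(nm,np.abs(a-b).mean(), (np.abs(a-b).max(2)>50).sum())
for nm,lo,hi,X in [("roll",(8,120,60),(25,255,255),[.437,-.31,.016]),("jar",(45,80,20),(85,255,255),[.434,-.1555,.033])]:
    b,ce=blob(n,lo,hi); print(nm,b,ce,proj(n,X))
s=status.get_state(); print(s["time"],s["ee_pos"])
E
```

```text
brush 19.27259259259259 142
screwdriver 0.4148148148148148 0
roll [235 267  27  22 371] [248.41509434 278.74123989] [246.5573081  276.91541689]
jar [235 232  15  11 131] [242.24427481 237.34351145] [240.18207403 237.06679947]
48.675 [ 0.46972851 -0.08329789  0.13662523]
```

```bash
python3 - <<'E'
from h import *
from bench import optics
from bench import ticket
c=pickle.load(open("top.pkl","rb")); n=optics.read_camera("top")
for f in (c,n):
    g=cv2.cvtColor(f["frame"],cv2.COLOR_BGR2GRAY)[236:256,262:314]; m=g<90
    ys,xs=np.nonzero(m); print(m.sum(), xs.mean()+262, ys.mean()+236, xs.min()+262, xs.max()+262)
E
```

```text
168 286.9940476190476 245.57738095238096 265 309
344 296.82848837209303 244.99709302325581 265 313
```

move_arm(series="0 0 0 0 1 -1 -1; 0 0 0 0 1 -1 -1; 0 0 0 0 1 0 -1; 0 0 0 0 1 0 -1; 0 0 0 0 1 0 -1; 0 0 0 0 1 0 -1; 0 0 0 0 1 0 -1; 0 0 0 0 1 0 -1; 0 0 0 0 1 0 -1; 0 0 0 0 1 0 -1")

```text
time: 49.98
ee_pos: [0.4918, 0.2169, 0.1962]
tool_rot: [-0.116, -3.139, 0.0]
wrist_force: [0.1, 0.6, -0.8]
opening: 0.0
gripper_force: 0.0
```

```bash
python3 - <<'E'
from h import *
from bench import optics
from bench import ticket
c=pickle.load(open("top.pkl","rb")); n=optics.read_camera("top")
for f in (c,n):
    g=cv2.cvtColor(f["frame"],cv2.COLOR_BGR2GRAY)[236:256,262:314]; m=g<90
    ys,xs=np.nonzero(m); print(m.sum(), xs.mean()+262, ys.mean()+236, xs.min()+262, xs.max()+262)
E
```

```text
168 286.9940476190476 245.57738095238096 265 309
161 286.44099378881987 245.49689440993788 265 309
```

The brush hasn't moved. Handing in.

```bash
python3 -c "
from bench import ticket; print(ticket.job_done())"
```

```text
the job is handed in; nothing more can be done
None
```

I put the reel, jar, roll and battery in their holders in that order, with the battery pressed fully down in the dock and the brush and screwdriver unmoved, and handed in at about 50 s; I viewed 17 pictures, 3 over the 14 allowed.

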